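# Lock the cam cap onto the coolant tank's filler neck

### The job

The bench's coolant flush unit has been left open: put the loose aluminium cam-lock cap on the tank's brass filler neck. With both its arms still up, push it straight down over the neck, firmly but without forcing, until it bottoms on its gasket; then swing the two cam arms down together, not one after the other, until both are fully down and locked, and let go. Leave the mug and the green bottle standing where they are.

Things in the scene. Friction and masses are not known exactly. Their poses are not given: they have to be found in the camera images.
- cap: round aluminium cam-lock cap, a bell open below, 47 mm diameter, 52 mm tall (57 with the eye on top), 0.3 kg. Origin: centre of its lower rim; z up its axis; starts standing on the desk. Two flat grip pads 22 mm wide, 8 to 40 mm above the rim, on its own +x and -x, 50 mm apart: grasp it there. Cam arms on pins 21 mm above the rim, 26.5 mm out along its +y and -y
- cap_seal (a point): point on the cap's axis 42 mm above its rim, where the top of the neck lies when the cap is home. Bore 36 mm. The last 10 mm drag at about 6 N on a rubber seal (the cap does not drop home); then it bottoms on a gasket yielding 1 mm per 12 N. Bottomed means pressed till the force reads 12 to 25 N for a moment; let go, it stays, free to turn about the neck
- cam_a (a joint): cam arm on the cap's +y side, steel bar 13 mm wide (15 at the end), 5 mm thick, reaching 41 mm from its pin. 0 rad: raised, pointing outward 40 degrees above level; grows as it swings outward and down; 0.70 is level, 2.27 straight down against its stop. Starts at 0 to 0.35. Stays where left (about 1 N at its end moves it)
- cam_b (a joint): the same arm on the cap's -y side, same values. Both: the cam takes hold in the neck's groove from about 1.4, draws the cap 3 mm down on the gasket and passes over centre at about 1.95; locked beyond that. With the cap not home it jams on the neck
- tank: coolant flush unit, fixed: off-white tank 150 mm (x) by 240 mm (y) on a black skid, deck 70 mm above the desk. Origin: centre of its underside. The brass filler neck stands on the deck 50 mm toward its +y and 12 mm toward its -x from the middle. At the -y end of the deck sits a pump with a gauge, up to 91 mm above the deck, its middle 128 mm from the neck's axis
- neck_foot (a point): point on the deck on the neck's vertical axis. The neck is a screwed riser: its top stands 80 to 95 mm above this point, different each time and not measured. Top collar 34 mm diameter, 13 mm tall, top edge bevelled 3 mm, over the groove; a lower collar, also 34 mm, from 36 mm below the top. It breaks if the cap is pressed on it with over 30 N while an arm is up
- mug: white mug with dots, about 82 mm wide with a handle, 91 mm tall, loose; origin under its middle
- bottle: small green bottle, 36 mm diameter, 97 mm tall, loose; origin at the centre of its underside

How it is judged (in metres and radians):
On the way, in this order (a step that is already met when the one before it is completed fails the run):
1. the cap is pressed home on the neck: level, on its axis, bearing on it with more than 11 N, both arms still up (contact force between cap and tank above 11 N and horizontal distance between cap and neck_foot below 0.006 m and angle between cap's own z axis and vertical below 0.12 rad and z of cap in the frame of neck_foot below 0.056 m and value of joint each of cam_a, cam_b below 0.75 rad), for 0.1 s.
2. both cam arms are down past their centre, locked (value of joint each of cam_a, cam_b above 2.05 rad and z of cap in the frame of neck_foot below 0.056 m), for 0.2 s.
At the end, for the whole second after the job is handed in: The cap is on the neck (axis within 6 mm, level within 0.1 rad, its rim less than 56 mm above the deck), both cam arms locked past 2.05 rad, and everything at rest and released (all of step 2 and horizontal distance between cap and neck_foot below 0.006 m and angle between cap's own z axis and vertical below 0.1 rad and linear speed of cap below 0.02 m/s); the robot touches nothing.
It fails at once if the cap is forced: it bears on the neck with more than 30 N while an arm is still up (under 0.9 rad) (contact force between cap and tank above 30 N and value of joint any of cam_a, cam_b below 0.9 rad).
It fails at once if one arm is swung down (past 1.5 rad) while the other is still up (under 0.8 rad) ((value of joint cam_a above 1.5 rad and value of joint cam_b below 0.8 rad) or (value of joint cam_b above 1.5 rad and value of joint cam_a below 0.8 rad)).
It fails at once if the mug or the green bottle is knocked over or shoved more than 40 mm (distance of any of mug, bottle from where it was at the start of the episode above 0.04 m or angle between any of mug, bottle's own z axis and vertical above 0.5 rad).
It also fails if it takes over 64 s, if anything falls off the work surface, if the arm or the gripper's body presses on something with over 40 N, if the wrist force passes 120 N, or if a joint passes its speed limit or range.

### The arm

A 7-joint arm with a two-finger parallel gripper is mounted at the origin on a cart in front of the work surface, level with it; the furniture and walls round the work are solid. World frame = base frame: x ahead of the robot, y to its left, z up, the work surface at z = 0. Lengths are in mm, angles in rad, forces in N, time in s.
With the tool pointing down it reaches from about 375 to 925 mm from the base axis. Payload 3.1 kg.
Tool frame: the origin (TCP) lies on the centre line of the jaws, within the pads' length; the fingertips stand 14 mm ahead of it and the grasp point (between the pads) lies 5 mm behind it; z points along the fingers, y is the line along which they close (so a half turn about z gives the same grasp; the last joint's range is limited). The gripper opens to 85 mm and grips with 20 to 120 N. Pads are 22 mm wide; open, the fingers measure 114 mm over their backs; the gripper's body (76 mm by 85 mm) begins 54 mm behind the grasp point. The pads swing forward as they close: fully open they stand 13 mm farther back than shut.
Start: joints at [-1.256, 0.383, 0.044, 1.598, -0.018, 1.161, -0.05], TCP at [260.743, 595.413, 245.269] pointing down, gripper open.
Joint ranges: [-2.61, 2.61], [-0.41, 2.15], [-1.48, 1.57], [0, 2.5], [-1.57, 4.71], [0.05, 1.97], [-2.85, 2.85]. Speed limits (rad/s): [2.79, 2.79, 3.14, 3.14, 3.14, 3.14, 3.14].

### API

Orientations are given as [roll, pitch, yaw] about the fixed x, y, z axes, in that order (R = Rz(yaw) Ry(pitch) Rx(roll)).
In Python, from cell import * gives the robot as it stands.
- The arm moves only by the tool apply_moves, never from a script. Its argument "moves" is a list of rows, each a list of 7 numbers: the shift along the tool's x, y, z in m, then the turn, a rotation vector about the tool's x, y, z in degrees, then the closure, from 0 (fully open) to 1 (shut). A call has 1 to 20 rows; each row shifts and turns the commanded pose from where the row before left it, along the tool's axes as they then stand; what a row does not reach is not made up. A row lasts 1/12 s, in which the tool goes at most 41.7 mm and 7.16 degrees, less where a joint would pass 70% of its speed; a pose out of reach is approached as far as the arm can. A call with a gripper value outside its range is refused whole. The fingers move at their own pace and stop on an object; "grip_force" is the grip in N (left out, the last holds). Time passes only in rows, so rows that do not move let the fingers close. It gives the time, the measured TCP pose, the force, the opening and the grip force at its end, in the units of the state.
- get_state(): the state, without advancing time (a new reading comes with each control period).
- get_image(name): name is "scene" or "top"; returns a dict with "img" (384x512x3 uint8, blue, green, red), "depth" (384x512 float32, mm along the optical axis (not along the pixel's ray), 0 where there is no reading), "fx", "fy", "cx", "cy" (pixels), "R" (3x3) and "t" (3): a world point X has camera coordinates R X + t. Camera axes: x right, y down, z forward; pixel columns grow to the right and rows downward; lengths in mm; the calibration is good to about 2 mm. A picture is of the moment at which its call begins.
- hand_in(): hands the job in; it is judged then, once.
Trained networks look in a picture, given as the dict that the camera call returned (one of the last four; its "shot" number tells which), for a name from the list of things; names that differ only in an ending like _2 or _b are one class to them, and where a whole thing is asked for, a point or a joint stands for the part that bears it (a point fixed in the world has none). Each returns a list of dicts, best first, with "score" (0 to 1); they miss things now and then, are a little off and sometimes report something else, mostly with a low value. They report only what shows in the picture. A call takes as long as a camera call.
- look_for(picture, label): "bbox" ([left, top, width, height] as shares, 0 to 1, of the picture: columns of its width, rows of its height, round what is visible of it).
- regions_of(picture, label): "mask" (384x512 bool, what is visible of it) and "bbox" ([left, top, width, height] as shares, 0 to 1, of the picture: columns of its width, rows of its height, round what is visible of it).
The state is a dict: "t": time; "qpos": joint angles; "qvel": joint speeds; "effort": joint torques, N m; "tool_pos": TCP position; "eef_rot": TCP orientation; "contact_force": force on the tool from outside, world axes, zero at the start; "moment": the same for the moment, N m; "grip_width": finger opening in mm; "gripper_force": force on a finger pad.
Only numpy, scipy, OpenCV 4.12 (cv2) and the standard library are available. Lean on these libraries where they do the work, as an engineer would, in place of code of your own. Each camera call takes 0.05 s, during which the arm holds its last target. There are 200 camera calls.

## Working session

There is one attempt and no reset: what is moved stays moved. The work goes in short steps, Python scripts to look and compute and a tool call to move; the robot and the scene stay as the last step left them, time stands still between calls to the robot, and variables do not carry over. Pictures are saved under pics/ and viewed, at most 10 in all, crops included, and the job is handed in when it is done.

Besides the shell and the picture viewer there is one more tool, called after ">>>" as name([rows], argument=value, ...), one row to a line, values as JSON. apply_moves: Moves the arm, as the interface text tells. Its arguments: {"type":"object","properties":{"moves":{"type":"array","items":{"type":"array","items":{"type":"number"}}},"grip_force":{"type":"number"}},"required":["moves"]}

```bash
mkdir -p pics; cat > h.py <<'E'
from cell import *
import numpy as np, cv2
def cloud(p):
    d=p["depth"];v,u=np.mgrid[:384,:512]
    c=np.stack([(u-p["cx"])/p["fx"]*d,(v-p["cy"])/p["fy"]*d,d],-1)
    w=(c-np.array(p["t"]))@np.array(p["R"])
    w[d==0]=np.nan
    return w
def proj(p,X):
    c=np.array(p["R"])@np.array(X)+np.array(p["t"]);return c[0]/c[2]*p["fx"]+p["cx"],c[1]/c[2]*p["fy"]+p["cy"]
E
python3 - <<'E'
from h import *
for n in ["scene","top"]:
    p=get_image(n);cv2.imwrite(f"pics/{n}0.png",p["img"]);w=cloud(p)
    print(n,"cam",-np.array(p["R"]).T@np.array(p["t"]))
    np.savez(f"{n}0.npz",w=w,img=p["img"])
    for l in ["cap","cam_a","tank","mug","bottle"]:
        for r in regions_of(p,l)[:2]:
            m=r["mask"];q=w[m];q=q[~np.isnan(q[:,0])]
            print(l,round(r["score"],2),np.round(np.array(r["bbox"])*[512,384,512,384]),m.sum(),np.round(np.percentile(q,[2,50,98],axis=0),0).tolist() if len(q) else "")
print(get_state())
E
```

```text
scene cam [ 106.70849172 -542.24005545  480.51723535]
cap 0.94 [219. 184.  19.  31.] 551 [[471.0, 90.0, 3.0], [487.0, 133.0, 36.0], [516.0, 200.0, 52.0]]
cam_a 0.62 [233. 207.   9.   3.] 44 [[476.0, 85.0, 13.0], [484.0, 105.0, 31.0], [498.0, 125.0, 38.0]]
tank 0.9 [254. 186. 152. 142.] 12020 [[436.0, -266.0, 7.0], [488.0, -211.0, 68.0], [593.0, -29.0, 148.0]]
mug 0.84 [277. 156.  41.  46.] 1241 [[623.0, 85.0, 7.0], [645.0, 105.0, 65.0], [705.0, 162.0, 90.0]]
bottle 0.57 [193. 213.  22.  49.] 743 [[352.0, 1.0, 6.0], [364.0, 8.0, 53.0], [381.0, 25.0, 97.0]]
top cam [ 427.67779623   35.27914499 1067.02003657]
cap 0.55 [196. 193.  49.  24.] 537 [[476.0, 90.0, -1.0], [497.0, 146.0, 47.0], [520.0, 204.0, 55.0]]
cam_a 0.6 [199. 196.  12.   8.] 36 [[505.0, 181.0, 30.0], [510.0, 192.0, 37.0], [515.0, 202.0, 45.0]]
cam_a 0.44 [234. 207.   9.   9.] 39 [[482.0, 92.0, 25.0], [487.0, 105.0, 31.0], [492.0, 118.0, 37.0]]
tank 0.97 [281. 158. 111.  78.] 6904 [[444.0, -252.0, 11.0], [521.0, -135.0, 69.0], [607.0, -17.0, 149.0]]
mug 0.7 [213. 114.  38.  44.] 1099 [[626.0, 86.0, 22.0], [674.0, 124.0, 33.0], [714.0, 162.0, 91.0]]
bottle 0.49 [265. 251.  14.  13.] 186 [[357.0, 3.0, -2.0], [374.0, 20.0, 94.0], [388.0, 37.0, 100.0]]
{'t': 0.6, 'qpos': array([-1.25581064,  0.38290515,  0.04390668,  1.59790451, -0.01789071,
        1.16122557, -0.04989907]), 'qvel': array([-3.54851194e-04, -2.47326300e-04,  1.13710095e-03,  3.28494418e-04,
        8.41585676e-04,  5.18001597e-04,  7.62886694e-05]), 'effort': array([-5.27914526e-04, -4.33117104e+01,  1.02172181e+00, -2.49735618e+01,
        1.02877856e-02,  2.17825625e-03, -2.04381301e-06]), 'tool_pos': array([260.73933485, 595.40320562, 245.26387185]), 'eef_rot': array([-3.14154205e+00, -8.25670561e-06,  2.72885134e+00]), 'contact_force': array([ 0.12095528, -0.269361  , -0.61689123]), 'moment': array([0.03071168, 0.03595119, 0.09604651]), 'gripper_force': 0.0, 'grip_width': 85.3875070824085}
```

```bash
python3 - <<'E'
from h import *
d=np.load("top0.npz");w=d["w"];img=d["img"]
def rim(box,zlo,zhi):
    x0,x1,y0,y1=box;m=(w[...,0]>x0)&(w[...,0]<x1)&(w[...,1]>y0)&(w[...,1]<y1)&(w[...,2]>zlo)&(w[...,2]<zhi);q=w[m];return q
q=rim((440,560,80,210),46,60);print("cap top",len(q),np.median(q,0),cv2.minEnclosingCircle(q[:,:2].astype(np.float32)))
q=rim((430,620,-140,-20),130,200);print("neck",len(q),np.percentile(q,[1,10,50,90,99],axis=0).round(1),cv2.minEnclosingCircle(q[q[:,2]>np.percentile(q[:,2],50)-6][:,:2].astype(np.float32)))
q=rim((420,640,-300,0),60,80);print("deck",np.median(q[:,2]),cv2.minAreaRect(q[:,:2].astype(np.float32)))
a=cv2.resize(img[100:270,150:410],None,fx=3,fy=3,interpolation=cv2.INTER_CUBIC);cv2.imwrite("pics/top_c.png",a)
s=np.load("scene0.npz")["img"];cv2.imwrite("pics/sc_c.png",cv2.resize(s[140:340,170:420],None,fx=3,fy=3,interpolation=cv2.INTER_CUBIC))
E
```

```text
cap top 273 [499.43226872 148.08156366  50.81879385] ((504.06939697265625, 164.37557983398438), 39.84418487548828)
neck 191 [[ 508.1 -103.7  141.5]
 [ 512.2  -99.3  143.8]
 [ 523.8  -88.6  148. ]
 [ 536.5  -76.6  151.6]
 [ 539.7  -72.9  154. ]] ((524.6185302734375, -89.07498168945312), 17.146562576293945)
deck 69.3102983132152 ((525.2723388671875, -138.798828125), (238.65150451660156, 162.13978576660156), 83.35364532470703)
```

View pics/top_c.png

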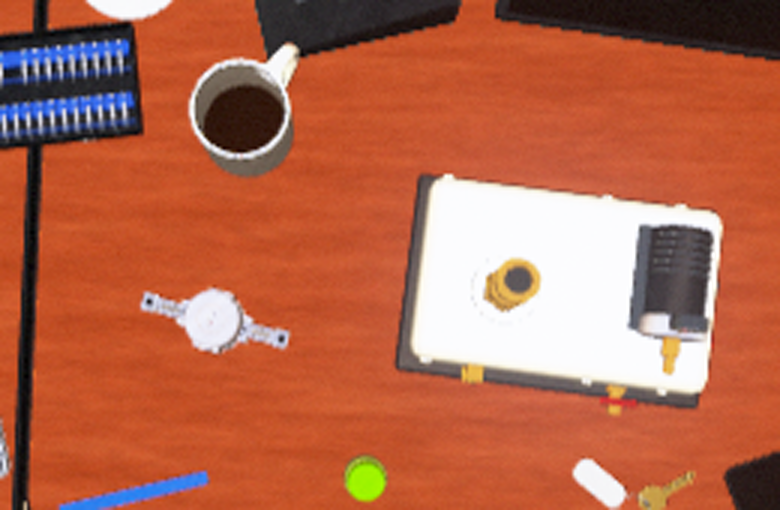

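View pics/sc_c.png

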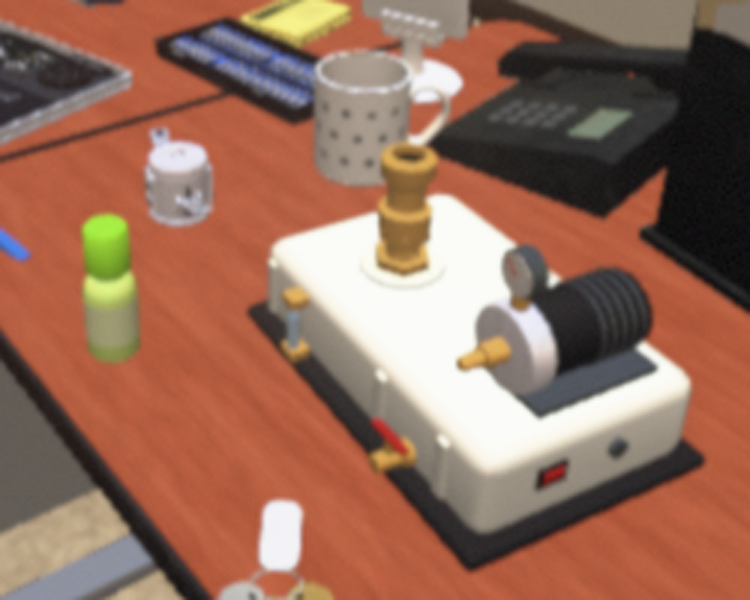

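The top view (crop) shows the cap at about (213,320) with arm ends at (149,301) and (283,339), and the neck's top at (519,278). The scene view shows the mug behind the neck and the bottle to the front left, both clear of the path.

```bash
python3 - <<'E'
from h import *
w=np.load("top0.npz")["w"]
q=w.reshape(-1,3);q=q[~np.isnan(q[:,0])]
c=np.array([499.4,148.1])
for i in range(4):
    s=q[(np.hypot(*(q[:,:2]-c).T)<24)&(q[:,2]>48)&(q[:,2]<56)];c=s[:,:2].mean(0)
print("cap",c,cv2.minEnclosingCircle(s[:,:2].astype(np.float32)),len(s))
r=np.hypot(*(q[:,:2]-c).T);a=q[(r>34)&(r<64)&(q[:,2]>18)&(q[:,2]<60)]
for g in (a[a[:,1]>c[1]],a[a[:,1]<c[1]]):
    d=g[:,:2].mean(0)-c;print(len(g),d,np.degrees(np.arctan2(d[1],d[0])),g[:,2].max())
s=q[(np.hypot(*(q[:,:2]-[524.6,-89]).T)<22)&(q[:,2]>135)];print("neck",[(k,(s[:,2]>k).sum()) for k in range(142,158,2)])
st=get_state();yaw=st["eef_rot"][2];R=cv2.Rodrigues(np.array([0,0,yaw]))[0]@np.diag([1,-1,-1])
print("tool shift to cap xy:",R.T@(np.append(c,245.27)-st["tool_pos"]),"yaw",np.degrees(yaw))
E
```

```text
cap [498.55988272 147.90403014] ((498.8097229003906, 147.8836669921875), 23.002561569213867) 245
64 [11.94245716 46.01219572] 75.44994658410334 47.345808934087884
63 [-12.05418359 -48.27114138] -104.02104744965247 39.765797989257464
neck [(142, np.int64(187)), (144, np.int64(169)), (146, np.int64(130)), (148, np.int64(95)), (150, np.int64(53)), (152, np.int64(13)), (154, np.int64(2)), (156, np.int64(0))]
tool shift to cap xy: [-3.97351227e+02 -3.14525241e+02 -6.12815325e-03] yaw 156.35166452222077
```

>>> apply_moves([
  [-0.022,-0.0175,0,0,0,0,0],
  [-0.022,-0.0175,0,0,0,0,0],
  [-0.022,-0.0175,0,0,0,0,0],
  [-0.022,-0.0175,0,0,0,0,0],
  [-0.022,-0.0175,0,0,0,0,0],
  [-0.022,-0.0175,0,0,0,0,0],
  [-0.022,-0.0175,0,0,0,0,0],
  [-0.022,-0.0175,0,0,0,0,0],
  [-0.022,-0.0175,0,0,0,0,0],
  [-0.022,-0.0175,0,0,0,0,0],
  [-0.022,-0.0175,0,0,0,0,0],
  [-0.022,-0.0175,0,0,0,0,0],
  [-0.022,-0.0175,0,0,0,0,0],
  [-0.022,-0.0175,0,0,0,0,0],
  [-0.022,-0.0175,0,0,0,0,0],
  [-0.022,-0.0175,0,0,0,0,0],
  [-0.022,-0.0175,0,0,0,0,0],
  [-0.022,-0.0175,0,0,0,0,0],
])

```text
t: 2.1
tool_pos: [497.7, 146.8, 245.7]
eef_rot: [3.141, 0.0, 2.729]
contact_force: [0.7, 1.1, -0.4]
grip_width: 85.4
gripper_force: 0.0
```

>>> apply_moves([
  [0,0,0.005,0,0,6.7,0],
  [0,0,0.005,0,0,6.7,0],
  [0,0,0.005,0,0,6.7,0],
  [0,0,0.005,0,0,6.7,0],
  [0,0,0.005,0,0,6.7,0],
  [0,0,0.005,0,0,6.7,0],
  [0,0,0.005,0,0,6.7,0],
  [0,0,0.005,0,0,6.7,0],
  [0,0,0.005,0,0,6.7,0],
  [0,0,0.005,0,0,6.7,0],
  [0,0,0.005,0,0,6.7,0],
  [0,0,0.005,0,0,6.7,0],
  [0,0,0,0,0,0,0],
])

```text
t: 3.18
tool_pos: [496.4, 147.9, 184.5]
eef_rot: [-3.14, 0.001, 1.324]
contact_force: [-0.3, 0.5, -0.3]
grip_width: 85.8
gripper_force: 0.0
```

```bash
cat >> h.py <<'E'
def tow(x,y,z,yawdeg=None):
    st=get_state();R=cv2.Rodrigues(np.array([0,0,st["eef_rot"][2]]))[0]@np.diag([1,-1,-1])
    y0=np.degrees(st["eef_rot"][2])
    print("t",st["t"],"pos",st["tool_pos"].round(1),"rot",np.degrees(st["eef_rot"]).round(1),"q",st["qpos"].round(2),"F",np.round(st["contact_force"],1),"w",st["grip_width"])
    print("shift",(R.T@(np.array([x,y,z])-st["tool_pos"])).round(1),"turn",None if yawdeg is None else (y0-yawdeg+180)%360-180)
E
python3 -c "
from h import *
tow(498.7,147.9,19,75.7)"
```

```text
t 3.1833 pos [496.4 147.9 184.5] rot [-1.799e+02  1.000e-01  7.590e+01] q [-0.81  0.22  0.49  1.99 -0.12  0.97 -0.5 ] F [-0.3  0.5 -0.3] w 85.76184760550386
shift [  0.5   2.2 165.5] turn 0.1520804570172345
```

>>> apply_moves([
  [0.0005,0.002,0.015,0,0,0,0],
  [0,0,0.018,0,0,0,0],
  [0,0,0.018,0,0,0,0],
  [0,0,0.018,0,0,0,0],
  [0,0,0.018,0,0,0,0],
  [0,0,0.018,0,0,0,0],
  [0,0,0.016,0,0,0,0],
  [0,0,0.014,0,0,0,0],
  [0,0,0.012,0,0,0,0],
  [0,0,0.008,0,0,0,0],
  [0,0,0.006,0,0,0,0],
  [0,0,0.003,0,0,0,0],
  [0,0,0,0,0,0,0],
])

```text
t: 4.27
tool_pos: [499.2, 148.0, 21.0]
eef_rot: [-3.141, 0.0, 1.326]
contact_force: [-0.2, 0.4, 0.1]
grip_width: 85.3
gripper_force: 0.0
```

>>> apply_moves([
  [0,0,0,0,0,0,0.3],
  [0,0,0,0,0,0,0.4],
  [0,0,0,0,0,0,0.6],
  [0,0,0,0,0,0,0.8],
  [0,0,0,0,0,0,1],
  [0,0,0,0,0,0,1],
  [0,0,0,0,0,0,1],
  [0,0,0,0,0,0,1],
], grip_force=80)

```text
t: 4.93
tool_pos: [499.8, 148.5, 22.2]
eef_rot: [3.141, -0.001, 1.326]
contact_force: [-0.8, -0.3, 5.6]
grip_width: 49.1
gripper_force: 84.2
```

```bash
python3 -c "
from h import *
tow(498.7,147.9,19,75.7)"
```

```text
t 4.9333 pos [499.8 148.5  22.2] rot [ 1.8e+02 -1.0e-01  7.6e+01] q [-0.71  0.49  0.4   2.06 -0.31  0.64 -0.35] F [-0.8 -0.3  5.6] w 49.05324195902112
shift [-0.8 -0.9  3.2] turn 0.259312818684009
```

>>> apply_moves([
  [0,0,-0.004,0,0,0,1],
  [0,0,-0.01,0,0,0,1],
  [0,0,-0.018,0,0,0,1],
  [0,0,-0.02,0,0,0,1],
  [0,0,-0.02,0,0,0,1],
  [0,0,-0.02,0,0,0,1],
  [0,0,-0.02,0,0,0,1],
  [0,0,-0.02,0,0,0,1],
  [0,0,-0.02,0,0,0,1],
  [0,0,-0.02,0,0,0,1],
  [0,0,-0.016,0,0,0,1],
  [0,0,-0.008,0,0,0,1],
  [0,0,-0.004,0,0,0,1],
])

```text
t: 6.02
tool_pos: [499.5, 147.9, 222.5]
eef_rot: [3.14, -0.001, 1.325]
contact_force: [-0.5, -0.0, -3.7]
grip_width: 48.8
gripper_force: 83.2
```

>>> apply_moves([
  [-0.008,0.003,0,0,0,0,1],
  [-0.018,0.006,0,0,0,0,1],
  [-0.018,0.007,0,0,0,0,1],
  [-0.018,0.007,0,0,0,0,1],
  [-0.018,0.007,0,0,0,0,1],
  [-0.018,0.007,0,0,0,0,1],
  [-0.018,0.007,0,0,0,0,1],
  [-0.018,0.007,0,0,0,0,1],
  [-0.018,0.006,0,0,0,0,1],
  [-0.018,0.006,0,0,0,0,1],
  [-0.018,0.006,0,0,0,0,1],
  [-0.018,0.006,0,0,0,0,1],
  [-0.012,0.004,0,0,0,0,1],
  [-0.006,0.002,0,0,0,0,1],
  [0,0,0,0,0,0,1],
  [0,0,0,0,0,0,1],
])

```text
t: 7.35
tool_pos: [522.6, -88.8, 220.3]
eef_rot: [-3.139, 0.0, 1.325]
contact_force: [-0.1, 0.7, -2.5]
grip_width: 48.9
gripper_force: 83.2
```

```bash
python3 - <<'E'
from h import *
tow(524.6,-89,220)
p=get_image("scene");u,v=map(int,proj(p,(525,-89,185)));print(u,v)
cv2.imwrite("pics/held.png",cv2.resize(p["img"][max(v-90,0):v+90,u-90:u+90],None,fx=3.3,fy=3.3,interpolation=cv2.INTER_CUBIC))
E
```

```text
t 7.35 pos [522.6 -88.8 220.3] rot [-179.9    0.    75.9] q [-0.51  0.21  0.67  1.94 -0.15  1.05 -0.02] F [-0.1  0.7 -2.5] w 48.87001482305276
shift [0.3 2.  0.3] turn None
308 173
```

View pics/held.png

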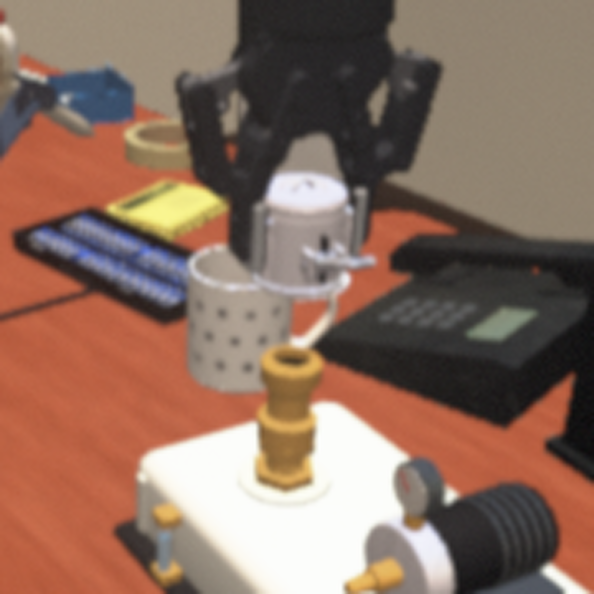

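The cap is held level with both arms up, at crop (303,240). The neck's top is at (291,358). The cap may sit a few mm to the right of the neck's axis, so I'll measure both with the same camera.

```bash
python3 - <<'E'
from h import *
from scipy.optimize import least_squares
p=get_image("scene");w=cloud(p);np.savez("held.npz",w=w,img=p["img"])
r=regions_of(p,"cap");m=r[0]["mask"];print(r[0]["score"],np.array(r[0]["bbox"])*[512,384,512,384])
q=w[m];q=q[~np.isnan(q[:,0])];print(np.percentile(q,[2,50,98],axis=0).round(1))
t=w.reshape(-1,3);t=t[~np.isnan(t[:,0])]
def fit(q,R,c0):
    f=lambda c:np.hypot(q[:,0]-c[0],q[:,1]-c[1])-R
    s=least_squares(f,c0,loss="soft_l1",f_scale=1);return s.x.round(1),len(q),np.abs(f(s.x)).mean().round(2)
n=t[(np.hypot(t[:,0]-524.6,t[:,1]+89)<24)]
for a,b in((142,149),(103,114)):print("neck",fit(n[(n[:,2]>a)&(n[:,2]<b)],17,[524,-89]))
print("zmax neck",np.sort(n[(n[:,2]<175),2])[-20::4])
for a,b in((240,252),(200,252),(228,240)):
    k=q[(q[:,2]>a)&(q[:,2]<b)]
    if len(k)>5:print("cap",a,b,fit(k,23.5,[524,-89]))
# silhouette centre columns
for c,R,z,mk in(((524.6,-88.8),17,146,None),):
    pass
cols=[(v,np.where(m[v])[0].min(),np.where(m[v])[0].max()) for v in range(384) if m[v].any()];print(cols)
b=cv2.cvtColor(p["img"],cv2.COLOR_BGR2HSV)
for v in range(190,225,3):
    x=np.where((b[v,280:330,0]>12)&(b[v,280:330,0]<26)&(b[v,280:330,1]>120))[0]+280
    print(v,(x.min(),x.max()) if len(x) else None,end=" ")
for X in((524.6,-88.8,152),(524.6,-88.8,109),(522.6,-88.8,198),(522.6,-88.8,250)):print(X,proj(p,X))
E
```

```text
0.62 [295.68   139.008   31.7952  34.4832]
[[ 497.4 -146.4  106. ]
 [ 510.4 -104.6  230.4]
 [ 711.7   81.5  250.3]]
neck (array([522.2, -89.8]), 121, np.float64(3.19))
neck (array([522.8, -88.9]), 101, np.float64(0.92))
zmax neck [150.79216082 151.04404404 151.13770031 151.3065554  151.45466226]
cap 240 252 (array([522.6, -86.3]), 285, np.float64(5.41))
cap 200 252 (array([522.8, -88.8]), 895, np.float64(4.74))
cap 228 240 (array([523. , -88.8]), 219, np.float64(6.52))
[(136, np.int64(305), np.int64(317)), (137, np.int64(302), np.int64(319)), (138, np.int64(301), np.int64(320)), (139, np.int64(300), np.int64(321)), (140, np.int64(300), np.int64(322)), (141, np.int64(300), np.int64(322)), (142, np.int64(299), np.int64(323)), (143, np.int64(299), np.int64(323)), (144, np.int64(299), np.int64(323)), (145, np.int64(299), np.int64(323)), (146, np.int64(299), np.int64(324)), (147, np.int64(299), np.int64(324)), (148, np.int64(299), np.int64(324)), (149, np.int64(299), np.int64(324)), (150, np.int64(299), np.int64(324)), (151, np.int64(299), np.int64(324)), (152, np.int64(299), np.int64(324
[... 835 characters left out ...]
 np.int64(315)) 196 (np.int64(298), np.int64(314)) 199 (np.int64(299), np.int64(313)) 202 (np.int64(300), np.int64(311)) 205 (np.int64(298), np.int64(311)) 208 (np.int64(296), np.int64(311)) 211 (np.int64(297), np.int64(312)) 214 (np.int64(297), np.int64(311)) 217 (np.int64(297), np.int64(311)) 220 (np.int64(298), np.int64(310)) 223 (np.int64(296), np.int64(310)) (524.6, -88.8, 152) (np.float64(306.81066714543994), np.float64(190.05456844559845))
(524.6, -88.8, 109) (np.float64(305.4013087792915), np.float64(210.32829635615062))
(522.6, -88.8, 198) (np.float64(307.54723688148), np.float64(167.26049693712292))
(522.6, -88.8, 250) (np.float64(309.4609851207649), np.float64(139.26025168549737))
```

```bash
python3 - <<'E'
from h import *
p=get_image("top");w=cloud(p);np.savez("top1.npz",w=w,img=p["img"])
print(proj(p,(522.6,-88.8,240)))
for r in regions_of(p,"cam_a")+regions_of(p,"cap"):
    m=r["mask"];q=w[m];q=q[~np.isnan(q[:,0])];print(round(r["score"],2),np.round(np.array(r["bbox"])*[512,384,512,384]),np.percentile(q,[5,50,95],axis=0).round(1).tolist())
u,v=map(int,proj(p,(522.6,-88.8,240)))
cv2.imwrite("pics/top1.png",cv2.resize(p["img"][v-50:v+50,u-60:u+60],None,fx=6,fy=6,interpolation=cv2.INTER_CUBIC));print(u,v)
E
```

```text
(np.float64(328.47694828302815), np.float64(188.73595737684167))
0.45 [298. 178.  18.  11.] [[527.5, -59.9, 223.2], [534.6, -44.3, 235.8], [542.6, -31.5, 244.5]]
0.64 [298. 176.  19.  22.] [[511.4, -68.4, 210.0], [532.6, -53.3, 231.7], [541.8, -31.6, 244.1]]
328 188
```

View pics/top1.png

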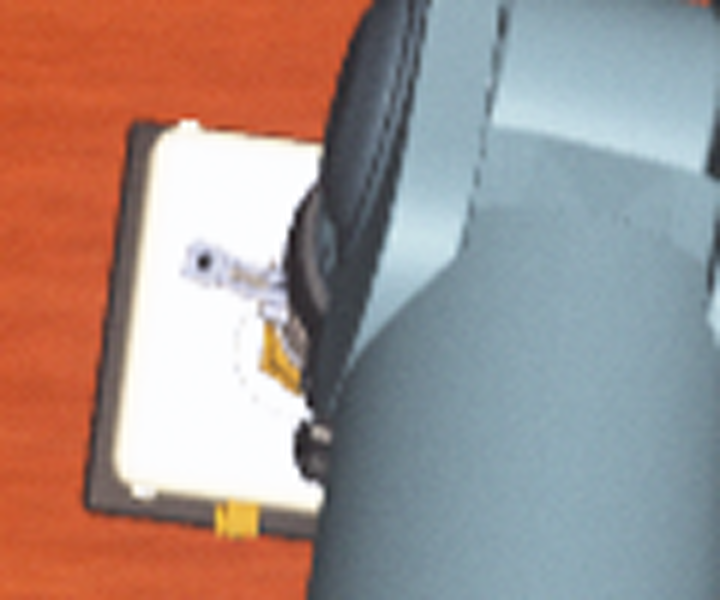

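```bash
python3 - <<'E'
from h import *
p=get_image("top");R=np.array(p["R"]);t=np.array(p["t"]);C=-R.T@t
def ray(u,v,z):
    d=R.T@np.array([(u-p["cx"])/p["fx"],(v-p["cy"])/p["fy"],1]);return C+d*(z-C[2])/d[2]
def hole(f,u,v):
    im=np.load(f)["img"][v-4:v+5,u-4:u+5].astype(float).mean(2);k=np.clip(150-im,0,None);b=np.mgrid[-4:5,-4:5];print(im.round().astype(int)[2:7,2:7].tolist());return None
hole("top0.npz",200,200);hole("top1.npz",302,181)
a=ray(199.6,200.3,43);b=ray(302,181.5,43+198.3)
print("arm0",a,"arm1",b,"disp",b-a,"want",[524.6-498.8,-89-147.9])
# crop pixel centre convention: (c+0.5)/s-0.5
n=ray(150+519.5/3-.33,100+277/3-.33,151);print("neck by pixel",n)
c=ray(150+213/3-.33,100+320/3-.33,52);print("cap by pixel",c)
E
```

```text
[[204, 210, 193, 192, 210], [209, 148, 174, 217, 228], [180, 25, 96, 215, 211], [192, 124, 139, 213, 204], [219, 194, 196, 220, 185]]
[[216, 218, 202, 223, 226], [215, 157, 129, 198, 219], [213, 60, 68, 178, 224], [213, 96, 111, 206, 223], [217, 191, 190, 218, 209]]
arm0 [511.18052788 200.22545893  43.        ] arm1 [536.15884534 -35.88555486 241.3       ] disp [  24.97831746 -236.11101379  198.3       ] want [25.80000000000001, -236.9]
neck by pixel [525.35032732 -89.74497005 151.        ]
cap by pixel [496.46552129 146.40924384  52.        ]
```

>>> apply_moves([
  [0,0,0.006,0,0,0,1],
  [0,0,0.009,0,0,0,1],
  [0,0,0.008,0,0,0,1],
  [0,0,0.006,0,0,0,1],
  [0,0,0.004,0,0,0,1],
  [0,0,0.003,0,0,0,1],
  [0,0,0.002,0,0,0,1],
  [0,0,0.002,0,0,0,1],
  [0,0,0,0,0,0,1],
])

```text
t: 8.45
tool_pos: [523.3, -89.0, 181.0]
eef_rot: [-3.141, 0.0, 1.326]
contact_force: [-0.5, -0.7, -3.4]
grip_width: 48.6
gripper_force: 83.2
```

>>> apply_moves([
  [0,0,0.0015,0,0,0,1],
  [0,0,0.0015,0,0,0,1],
  [0,0,0.0015,0,0,0,1],
  [0,0,0.0015,0,0,0,1],
  [0,0,0,0,0,0,1],
])

```text
t: 8.87
tool_pos: [523.2, -88.9, 175.0]
eef_rot: [-3.141, 0.0, 1.326]
contact_force: [0.6, -0.2, -4.0]
grip_width: 48.5
gripper_force: 83.2
```

>>> apply_moves([
  [0,0,0.0015,0,0,0,1],
  [0,0,0.0015,0,0,0,1],
  [0,0,0,0,0,0,1],
])

```text
t: 9.12
tool_pos: [523.1, -88.9, 171.9]
eef_rot: [-3.141, 0.0, 1.326]
contact_force: [0.5, -0.6, -3.9]
grip_width: 48.6
gripper_force: 83.2
```

>>> apply_moves([
  [0,0,0.0015,0,0,0,1],
  [0,0,0.0015,0,0,0,1],
  [0,0,0.0015,0,0,0,1],
  [0,0,0,0,0,0,1],
])

```text
t: 9.45
tool_pos: [523.1, -88.9, 167.4]
eef_rot: [-3.141, 0.0, 1.326]
contact_force: [0.4, -0.3, -3.6]
grip_width: 48.7
gripper_force: 83.2
```

>>> apply_moves([
  [0,0,0.0015,0,0,0,1],
  [0,0,0.0015,0,0,0,1],
  [0,0,0.0015,0,0,0,1],
  [0,0,0,0,0,0,1],
])

```text
t: 9.78
tool_pos: [523.1, -88.9, 162.9]
eef_rot: [-3.141, 0.0, 1.326]
contact_force: [-0.9, 0.6, -2.2]
grip_width: 49.0
gripper_force: 83.2
```

>>> apply_moves([
  [0,0,0.002,0,0,0,1],
  [0,0,0.002,0,0,0,1],
  [0,0,0.002,0,0,0,1],
  [0,0,0.002,0,0,0,1],
  [0,0,0.0015,0,0,0,1],
  [0,0,0.0015,0,0,0,1],
  [0,0,0,0,0,0,1],
])

```text
t: 10.37
tool_pos: [523.1, -88.9, 151.9]
eef_rot: [-3.141, 0.0, 1.326]
contact_force: [-0.2, 0.7, -2.9]
grip_width: 48.9
gripper_force: 83.2
```

>>> apply_moves([
  [0,0,0.0015,0,0,0,1],
  [0,0,0.0015,0,0,0,1],
  [0,0,0.0015,0,0,0,1],
  [0,0,0.0015,0,0,0,1],
  [0,0,0.0015,0,0,0,1],
  [0,0,0,0,0,0,1],
])

```text
t: 10.87
tool_pos: [523.1, -88.9, 144.4]
eef_rot: [-3.141, 0.0, 1.326]
contact_force: [0.1, 0.5, -3.4]
grip_width: 48.9
gripper_force: 83.2
```

>>> apply_moves([
  [0,0,0.001,0,0,0,1],
  [0,0,0.001,0,0,0,1],
  [0,0,0.001,0,0,0,1],
  [0,0,0,0,0,0,1],
])

```text
t: 11.2
tool_pos: [523.2, -88.9, 141.6]
eef_rot: [-3.141, 0.0, 1.326]
contact_force: [0.7, -0.6, -3.3]
grip_width: 48.9
gripper_force: 83.2
```

>>> apply_moves([
  [0,0,0.001,0,0,0,1],
  [0,0,0.001,0,0,0,1],
  [0,0,0.001,0,0,0,1],
  [0,0,0,0,0,0,1],
])

```text
t: 11.53
tool_pos: [523.6, -89.0, 139.3]
eef_rot: [3.142, -0.0, 1.326]
contact_force: [-2.2, 1.2, 3.6]
grip_width: 48.8
gripper_force: 83.9
```

>>> apply_moves([
  [0,0,0.001,0,0,0,1],
  [0,0,0.001,0,0,0,1],
  [0,0,0.001,0,0,0,1],
  [0,0,0,0,0,0,1],
])

```text
t: 11.87
tool_pos: [523.6, -89.0, 135.8]
eef_rot: [3.141, 0.0, 1.326]
contact_force: [-2.0, 0.8, 3.0]
grip_width: 49.2
gripper_force: 84.0
```

>>> apply_moves([
  [0,0,0.001,0,0,0,1],
  [0,0,0.0005,0,0,0,1],
  [0,0,0,0,0,0,1],
])

```text
t: 12.12
tool_pos: [523.5, -89.0, 134.2]
eef_rot: [3.141, 0.0, 1.326]
contact_force: [-1.5, -0.4, 3.4]
grip_width: 48.6
gripper_force: 84.0
```

>>> apply_moves([
  [0,0,0.001,0,0,0,1],
  [0,0,0.001,0,0,0,1],
  [0,0,0,0,0,0,1],
])

```text
t: 12.37
tool_pos: [523.5, -89.0, 132.1]
eef_rot: [3.141, 0.0, 1.326]
contact_force: [-1.5, 0.9, 2.6]
grip_width: 48.6
gripper_force: 84.0
```

>>> apply_moves([
  [0,0,0.0005,0,0,0,1],
  [0,0,0.0005,0,0,0,1],
  [0,0,0,0,0,0,1],
])

```text
t: 12.62
tool_pos: [523.5, -89.0, 131.2]
eef_rot: [3.141, 0.0, 1.326]
contact_force: [-2.0, -0.1, 2.9]
grip_width: 49.1
gripper_force: 84.0
```

>>> apply_moves([
  [0,0,0.0005,0,0,0,1],
  [0,0,0.0005,0,0,0,1],
  [0,0,0,0,0,0,1],
])

```text
t: 12.87
tool_pos: [523.5, -88.9, 130.4]
eef_rot: [3.141, -0.0, 1.326]
contact_force: [-2.8, 0.7, 4.3]
grip_width: 49.1
gripper_force: 84.0
```

>>> apply_moves([
  [0,0,0.0005,0,0,0,1],
  [0,0,0,0,0,0,1],
])

```text
t: 13.03
tool_pos: [523.6, -89.0, 130.2]
eef_rot: [3.142, -0.0, 1.325]
contact_force: [-2.8, 0.4, 6.8]
grip_width: 49.0
gripper_force: 84.4
```

>>> apply_moves([
  [0,0,0.0005,0,0,0,1],
  [0,0,0,0,0,0,1],
])

```text
t: 13.2
tool_pos: [523.6, -89.0, 130.0]
eef_rot: [-3.141, -0.001, 1.326]
contact_force: [-3.4, 0.9, 8.7]
grip_width: 49.5
gripper_force: 84.7
```

>>> apply_moves([
  [0,0,0.0005,0,0,0,1],
  [0,0,0,0,0,0,1],
])

```text
t: 13.37
tool_pos: [523.6, -89.0, 129.8]
eef_rot: [-3.141, -0.001, 1.325]
contact_force: [-4.6, 0.1, 10.8]
grip_width: 48.7
gripper_force: 84.9
```

>>> apply_moves([
  [0,0,0.0005,0,0,0,1],
  [0,0,0.0005,0,0,0,1],
  [0,0,0,0,0,0,1],
  [0,0,0,0,0,0,1],
])

```text
t: 13.7
tool_pos: [523.6, -88.9, 129.4]
eef_rot: [-3.141, -0.001, 1.325]
contact_force: [-5.6, 1.7, 15.0]
grip_width: 49.0
gripper_force: 85.4
```

>>> apply_moves([
  [0,0,0.0005,0,0,0,1],
  [0,0,0,0,0,0,1],
  [0,0,0,0,0,0,1],
  [0,0,0,0,0,0,1],
])

```text
t: 14.03
tool_pos: [523.6, -89.0, 129.2]
eef_rot: [-3.141, -0.002, 1.325]
contact_force: [-7.5, 0.3, 15.8]
grip_width: 48.9
gripper_force: 85.7
```

>>> apply_moves([
  [0,0,-0.001,0,0,0,0.5],
  [0,0,-0.001,0,0,0,0],
  [0,0,0,0,0,0,0],
  [0,0,0,0,0,0,0],
  [0,0,0,0,0,0,0],
  [0,0,0,0,0,0,0],
  [0,0,0,0,0,0,0],
])

```text
t: 14.62
tool_pos: [523.2, -88.9, 128.9]
eef_rot: [-3.141, 0.0, 1.326]
contact_force: [0.5, -0.4, 0.4]
grip_width: 85.9
gripper_force: 0.0
```

>>> apply_moves([
  [0,0,-0.004,0,0,0,0],
  [0,0,-0.01,0,0,0,0],
  [0,0,-0.014,0,0,0,0],
  [0,0,-0.015,0,0,0,0],
  [0,0,-0.015,0,0,0,0],
  [0,0,-0.012,0,0,0,0],
  [0,0,-0.006,0,0,0,0],
  [0,0,0,0,0,0,0],
])

```text
t: 15.28
tool_pos: [524.8, -89.2, 207.4]
eef_rot: [3.138, -0.001, 1.326]
contact_force: [-0.3, 0.5, -0.5]
grip_width: 85.2
gripper_force: 0.0
```

>>> apply_moves([
  [0,0,0,0,0,-6,0],
  [0,0,0,0,0,-6,0],
  [0,0,0,0,0,-6,0],
  [0,0,0,0,0,-6,0],
  [0,0,0,0,0,-6,0],
  [0,0,0,0,0,-6,0],
  [0,0,0,0,0,-6,0],
  [0,0,0,0,0,-6,0],
  [0,0,0,0,0,-6,0],
  [0,0,0,0,0,-6,0],
  [0,0,0,0,0,-6,0],
  [0,0,0,0,0,-6,0],
  [0,0,0,0,0,-6,0],
  [0,0,0,0,0,-6,0],
  [0,0,0,0,0,-6,0],
  [0,0,0,0,0,0,0],
])

```text
t: 16.62
tool_pos: [522.7, -88.9, 204.4]
eef_rot: [-3.141, -0.002, 2.898]
contact_force: [-0.3, 0.9, -0.3]
grip_width: 85.7
gripper_force: 0.0
```

```bash
python3 - <<'E'
from h import *
tow(523.3,-89,150,166)
p=get_image("scene");cv2.imwrite("pics/home.png",cv2.resize(p["img"][90:250,230:390],None,fx=3.6,fy=3.6,interpolation=cv2.INTER_CUBIC))
w=cloud(p)
for r in regions_of(p,"cam_a")+regions_of(p,"cap"):
    m=r["mask"];q=w[m];q=q[~np.isnan(q[:,0])];print(round(r["score"],2),np.round(np.array(r["bbox"])*[512,384,512,384]),np.percentile(q,[5,50,95],axis=0).round(1).tolist())
c=np.array([523.3,-89,107])
for s in(1,-1):
    for a in (70,76,82): print(s,a,np.round(proj(p,c+[s*62*np.cos(np.radians(a)),s*62*np.sin(np.radians(a)),38]),1))
E
```

```text
t 16.6167 pos [522.7 -88.9 204.4] rot [-1.80e+02 -1.00e-01  1.66e+02] q [-0.31  0.21  0.45  1.94 -0.11  1.01  1.52] F [-0.3  0.9 -0.3] w 85.74146558229165
shift [-0.6  0.  54.4] turn 0.04665472733441334
0.61 [293. 178.   7.   5.] [[529.2, -44.7, 146.5], [534.7, -39.9, 149.5], [540.6, -34.8, 153.9]]
0.66 [291. 178.  33.  40.] [[498.1, -123.6, 112.0], [510.1, -102.6, 143.6], [540.1, -45.4, 160.2]]
1 70 [294.8 178.9]
1 76 [291.7 179.3]
1 82 [288.8 179.9]
-1 70 [319.2 210.9]
-1 76 [322.7 210.3]
-1 82 [326.  209.5]
```

View pics/home.png

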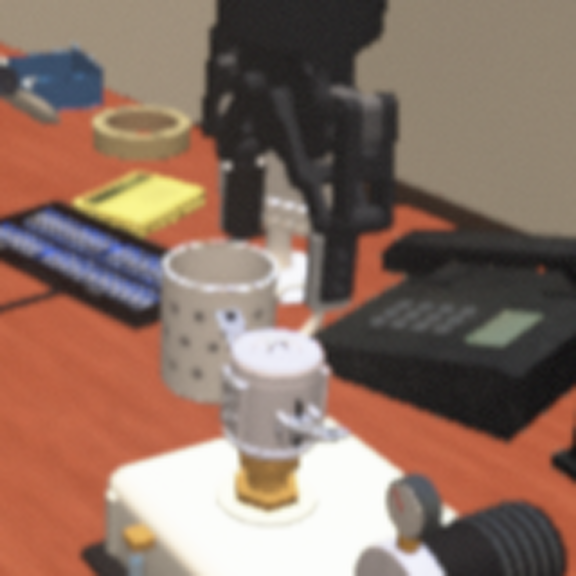

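The cap is home at crop (275,390), level with both arms up: the near arm end is at (342,434) and the far one at (231,320). The gripper is above it and turned to straddle the arms.

>>> apply_moves([
  [-0.0005,0,0.006,0,0,0,0],
  [0,0,0.01,0,0,0,0],
  [0,0,0.01,0,0,0,0],
  [0,0,0.008,0,0,0,0],
  [0,0,0.006,0,0,0,0],
  [0,0,0.006,0,0,0,0],
  [0,0,0.004,0,0,0,0],
  [0,0,0.004,0,0,0,0],
  [0,0,0,0,0,0,0],
])

```text
t: 17.52
tool_pos: [523.4, -89.0, 150.4]
eef_rot: [-3.141, -0.001, 2.896]
contact_force: [-0.4, 1.0, 0.2]
grip_width: 85.5
gripper_force: 0.0
```

>>> apply_moves([
  [0,0,0.003,0,0,0,0],
  [0,0,0.003,0,0,0,0],
  [0,0,0.003,0,0,0,0],
  [0,0,0.003,0,0,0,0],
  [0,0,0,0,0,0,0],
])

```text
t: 17.93
tool_pos: [524.8, -89.1, 139.5]
eef_rot: [3.141, 0.002, 2.897]
contact_force: [1.5, -0.2, 2.0]
grip_width: 85.0
gripper_force: 0.9
```

```bash
python3 - <<'E'
from h import *
tow(523.3,-89,122,166)
p=get_image("scene");cv2.imwrite("pics/push1.png",cv2.resize(p["img"][130:250,250:370],None,fx=5,fy=5,interpolation=cv2.INTER_CUBIC))
E
```

```text
t 17.9333 pos [524.8 -89.1 139.5] rot [1.80e+02 1.00e-01 1.66e+02] q [-0.29  0.3   0.43  1.99 -0.16  0.88  1.56] F [ 1.5 -0.2  2. ] w 84.95765416355111
shift [ 1.5 -0.2 17.5] turn -0.035316550548685655
```

View pics/push1.png

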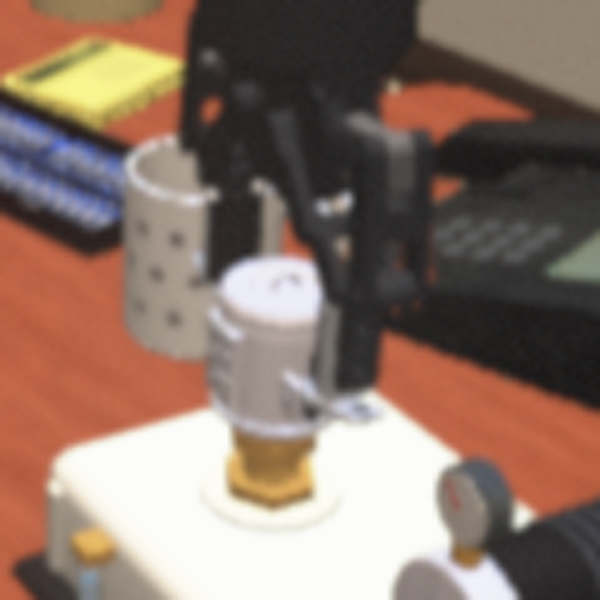

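The near fingertip is bearing on the near arm at crop (355,395); the far finger is hidden behind the cap. I'll keep going down.

>>> apply_moves([
  [0,0,0.002,0,0,0,0],
  [0,0,0.002,0,0,0,0],
  [0,0,0.002,0,0,0,0],
  [0,0,0.002,0,0,0,0],
  [0,0,0,0,0,0,0],
])

```text
t: 18.4
tool_pos: [524.3, -89.4, 131.2]
eef_rot: [-3.141, 0.001, 2.896]
contact_force: [1.5, 0.0, 3.8]
grip_width: 85.3
gripper_force: 1.8
```

>>> apply_moves([
  [0,0,0.002,0,0,0,0],
  [0,0,0.002,0,0,0,0],
  [0,0,0.002,0,0,0,0],
  [0,0,0.002,0,0,0,0],
  [0,0,0,0,0,0,0],
])

```text
t: 18.82
tool_pos: [524.0, -89.1, 123.0]
eef_rot: [-3.141, 0.0, 2.896]
contact_force: [1.5, 0.7, 4.7]
grip_width: 85.5
gripper_force: 1.5
```

```bash
python3 - <<'E'
from h import *
tow(523.3,-89,122,166)
p=get_image("scene");cv2.imwrite("pics/push2.png",cv2.resize(p["img"][130:250,250:370],None,fx=5,fy=5,interpolation=cv2.INTER_CUBIC))
E
```

```text
t 18.8167 pos [524.  -89.1 123. ] rot [-180.    0.  166.] q [-0.28  0.33  0.43  2.   -0.18  0.85  1.57] F [1.5 0.7 4.7] w 85.51200888069368
shift [ 0.7 -0.1  1. ] turn -0.04841936984342965
```

View pics/push2.png

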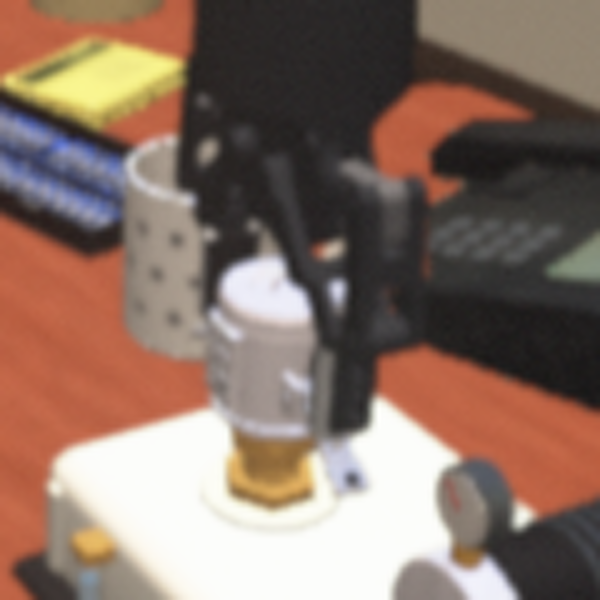

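The near arm now hangs about 45° below level at crop (340,465), and the force is low. I'll go a little lower, then close the fingers to swing both arms in together.

>>> apply_moves([
  [0,0,0.002,0,0,0,0],
  [0,0,0.002,0,0,0,0],
  [0,0,0,0,0,0,0],
])

```text
t: 19.12
tool_pos: [523.6, -89.0, 118.9]
eef_rot: [-3.141, -0.0, 2.896]
contact_force: [0.5, -1.3, 3.9]
grip_width: 85.2
gripper_force: 1.5
```

>>> apply_moves([
  [0,0,0,0,0,0,0.1],
  [0,0,0,0,0,0,0.15],
  [0,0,0,0,0,0,0.2],
  [0,0,0,0,0,0,0.25],
  [0,0,0,0,0,0,0.3],
  [0,0,0,0,0,0,0.35],
  [0,0,0,0,0,0,0.4],
  [0,0,0,0,0,0,0.4],
], grip_force=100)

```text
t: 19.78
tool_pos: [523.1, -89.3, 119.1]
eef_rot: [-3.141, -0.001, 2.896]
contact_force: [-0.8, 0.4, 2.7]
grip_width: 60.4
gripper_force: 106.9
```

>>> apply_moves([
  [0,0,0,0,0,0,1],
  [0,0,0,0,0,0,1],
  [0,0,0,0,0,0,1],
  [0,0,0,0,0,0,1],
  [0,0,0,0,0,0,1],
], grip_force=120)

```text
t: 20.2
tool_pos: [523.2, -89.2, 119.3]
eef_rot: [-3.141, -0.001, 2.896]
contact_force: [-3.5, 1.4, 5.6]
grip_width: 60.1
gripper_force: 127.6
```

```bash
python3 - <<'E'
from h import *
tow(523.3,-89,122,166)
p=get_image("scene");cv2.imwrite("pics/push3.png",cv2.resize(p["img"][130:250,250:370],None,fx=5,fy=5,interpolation=cv2.INTER_CUBIC))
E
```

```text
t 20.2 pos [523.2 -89.2 119.3] rot [-1.800e+02 -1.000e-01  1.659e+02] q [-0.28  0.33  0.43  2.   -0.18  0.84  1.58] F [-3.5  1.4  5.6] w 60.13343452069837
shift [-0.   0.3 -2.7] turn -0.06696716608473707
```

View pics/push3.png

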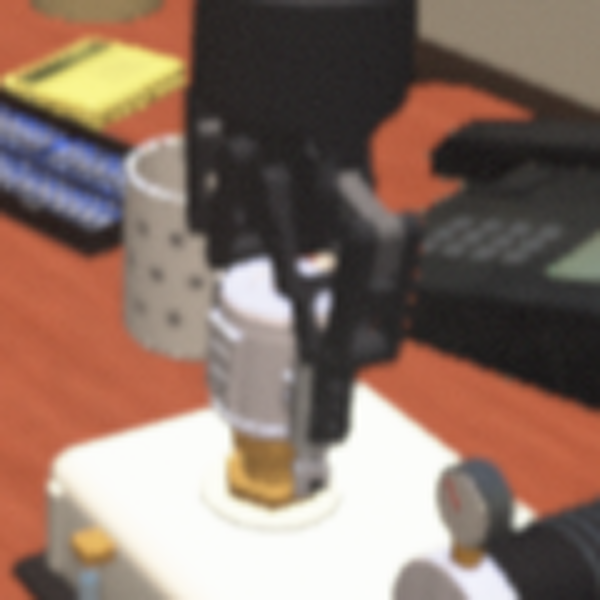

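The near arm hangs straight down at crop (312,470), with the fingers stopped at 60 mm. I'll release, back off and check.

>>> apply_moves([
  [0,0,0,0,0,0,0.2],
  [0,0,0,0,0,0,0],
  [0,0,0,0,0,0,0],
  [0,0,0,0,0,0,0],
  [0,0,0,0,0,0,0],
  [0,0,0,0,0,0,0],
])

```text
t: 20.75
tool_pos: [523.9, -89.2, 119.1]
eef_rot: [-3.141, -0.0, 2.896]
contact_force: [-0.0, 0.5, 0.6]
grip_width: 85.7
gripper_force: 0.0
```

>>> apply_moves([
  [0,0,-0.005,0,0,0,0],
  [0,0,-0.012,0,0,0,0],
  [0,0,-0.018,0,0,0,0],
  [0,0,-0.02,0,0,0,0],
  [0,0,-0.02,0,0,0,0],
  [0,0,-0.02,0,0,0,0],
  [0,0,-0.015,0,0,0,0],
  [0,0,-0.008,0,0,0,0],
  [0,0,0,0,0,0,0],
])

```text
t: 21.5
tool_pos: [525.7, -89.4, 240.4]
eef_rot: [3.14, 0.006, 2.896]
contact_force: [0.1, 0.2, 0.9]
grip_width: 85.4
gripper_force: 0.0
```

```bash
python3 - <<'E'
from h import *
tow(523.3,-89,122,166)
p=get_image("scene")
a=cv2.resize(p["img"][140:240,260:350],None,fx=5,fy=5,interpolation=cv2.INTER_CUBIC);t=get_image("top")
u,v=map(int,proj(t,(523,-89,110)));b=cv2.resize(t["img"][v-50:v+50,u-35:u+35],None,fx=5,fy=5,interpolation=cv2.INTER_CUBIC);print(u,v)
cv2.imwrite("pics/fin.png",np.hstack([a,b])[:,:800])
for r in regions_of(p,"cam_a"):print(r["score"],np.array(r["bbox"])*[512,384,512,384])
c=np.array([523.3,-89,104.])
for s in(1,-1):
  for g in (1.95,2.05,2.27):
    f=g-.70;rr=26.5+41*np.cos(f);print(s,g,np.round(proj(p,c+[s*rr*.242,s*rr*.97,21-41*np.sin(f)]),1))
E
```

```text
t 21.5 pos [525.7 -89.4 240.4] rot [179.9   0.3 165.9] q [-0.32  0.17  0.46  1.91 -0.09  1.08  1.5 ] F [0.1 0.2 0.9] w 85.39443212443379
shift [  2.4  -0.2 118.4] turn -0.06324818270468313
320 194
0.64 [307.4048 206.2848  11.52    22.5024]
1 1.95 [295.3 210.7]
1 2.05 [296.1 212.2]
1 2.27 [298.1 214.9]
-1 1.95 [314. 232.]
-1 2.05 [312.9 231.4]
-1 2.27 [310.6 229.2]
```

View pics/fin.png

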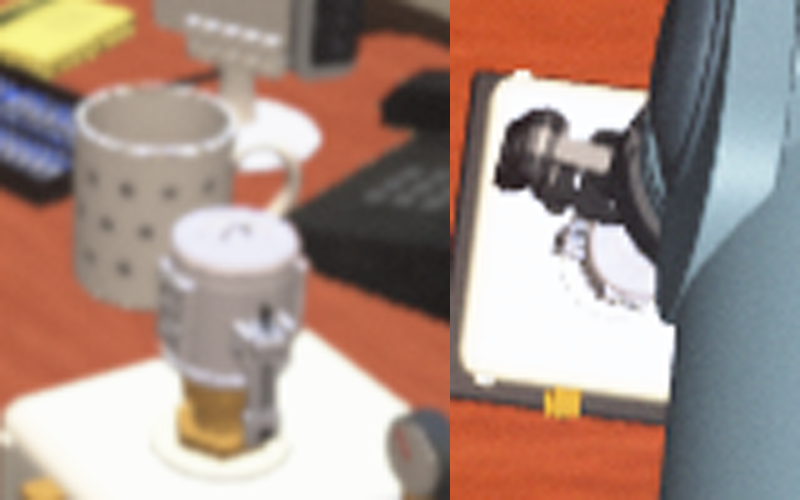

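The left panel shows the cap seated level with the near arm straight down (end at (263,443)). In the right panel the far arm is tucked in at (572,245). The 60 mm squeeze leaves room only if both arms are down. The mug stands where it was.

```bash
python3 -c "
from cell import *
print(hand_in())"
```

```text
the job is handed in; nothing more can be done
None
```

The cap is home on the neck with both cam arms swung down together and locked, the gripper is clear, and the job is handed in at about 21.6 s with no verdict returned; the far arm was partly hidden, so its lock is inferred from the 60 mm finger squeeze.

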